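# Index the vial carousel to the reader

### The job

Press the yellow indexing plunger in with a fingertip to unlock the vial carousel, and push the carousel round anticlockwise (seen from above) by one hole, so that the red-capped vial comes under the reader head. Let the plunger spring fully back up in that next hole so the carousel is locked there, without going past it, and come away. Nothing needs gripping: use only the fingers on the indexer, and neither shift nor lift the things standing around.

Things in the scene. Friction and masses are not known exactly. Their poses are not given: they have to be found in the camera images.
- indexer: The fixed vial indexer: white square plinth 340 mm wide and 20 mm high, on it a grey drum and an aluminium index plate 330 mm across whose top is 60 mm above the bench. Origin: on the bench, on the turning axis; z up. Eight dark holes lie every 45 degrees on a 130 mm radius, joined by a dark ring slot. A teal reader head (40 mm wide, top 148 mm above the bench) reaches in over the vials; its lens is 68 mm from the axis.
- hub (a point): Point on the carousel's turning axis, 73 mm above the bench, level with the top of its white disc. The point turns with the carousel: its x axis points level out along the carousel's steel arm to the plunger, its y axis level the way the carousel is to be turned (anticlockwise from above), z up. The disc (180 mm across) carries eight fixed vials on a 68 mm radius, tops 112 mm above the bench.
- plunger_top (a point): Centre of the flat top of the yellow plunger button, 40 mm across, 12 mm thick; 130 mm from the turning axis, 99 mm above the bench when the plunger is up. It stands on the steel arm of the carousel and travels straight down. Axes as hub (y is the way to push).
- push_plate (a point): Top middle of the near face of the upright steel push plate on the carousel's arm, for a fingertip on the button to push against. It stands on the leading (+y) side of the button, its face 22 mm from the button's centre; 44 mm wide along x, 6 mm thick, its top 125 mm above the bench, 26 mm above the raised button. Axes as hub.
- plunger (a joint): How far the plunger is pressed in, m: 0 up, 0.012 fully in. Spring: about 3 N at the start, 7 N fully in. A collar below sits 7 mm deep in a hole of the index plate and locks the carousel; from about 8 mm in, the carousel is free. Between holes the collar rides under the plate and holds the plunger about 7 mm in even when let go; over a hole (1.5 mm play either side) it springs up by itself and locks, unless it is being held in.
- carousel (a joint): Angle of the carousel, rad: about 0 at the start, locked in its present hole; grows anticlockwise seen from above. The next hole is at 0.785 (45 degrees); 102 mm of travel at the plunger. Free, it turns with 1 to 3 N at the plunger and stays where it is left.
- red_vial (a point): Top centre of the red-capped vial of the carousel (fixed in the disc), 68 mm from the axis, 112 mm above the bench.
- reader (a point): Lens under the reader head, 121 mm above the bench, where the red-capped vial is to arrive (just below it).
- wire_rack: Bystander, loose: white wire test-tube rack with five tubes in it, 100 x 200 mm, 142 mm tall. Origin at the centre of its underside, z up.
- reagent_bottle: Bystander, loose: amber bottle, blue cap, 64 mm across, 125 mm tall. Origin at the centre of its underside, z up.
- sample_jar: Bystander, loose: clear jar, white lid, 68 mm across, 75 mm tall. Origin at the centre of its underside, z up.
- beaker: Bystander, loose: open glass beaker, 72 mm across, 95 mm tall. Origin at the centre of its underside, z up.
- tip_box: Bystander, loose: teal box with clear lid, 85 x 115 mm, 62 mm tall. Origin at the centre of its underside, z up.
- bench_timer: Bystander, loose: white timer lying flat, 55 x 65 mm, 20 mm high. Origin at the centre of its underside, z up.
- vial_a: Bystander, loose: small amber vial, blue cap, 26 mm across, 50 mm tall, standing loose on the plinth's near left corner (70 mm above the bench at its top). Origin at the centre of its underside, z up.
- vial_b: Bystander, loose: like vial_a, on the plinth's near right corner. Origin at the centre of its underside, z up.

How it is judged (in metres and radians):
On the way, in this order (a step that is already met when the one before it is completed fails the run):
1. the plunger is pressed in at the present hole, which unlocks the carousel (value of joint plunger above 0.0065 m and value of joint carousel below 0.06 rad).
2. the carousel is pushed on anticlockwise, between the two holes (value of joint carousel between 0.2 and 0.7 rad).
At the end, for the whole second after the job is handed in: the carousel stands still within 0.03 rad of the next hole (0.785 rad on), the red-capped vial within 6 mm of being under the reader lens, the plunger sprung up to within 2 mm of its top, and every bystander within 20 mm of where it stood (value of joint carousel between 0.755 and 0.815 rad and value of joint plunger below 0.002 m and velocity of joint carousel between -0.05 and 0.05 rad/s and horizontal distance between red_vial and reader below 0.006 m and distance of each of wire_rack, reagent_bottle, sample_jar, beaker, tip_box, bench_timer, vial_a, vial_b from where it was at the start of the episode below 0.02 m); the robot touches nothing.
It fails at once if something other than the fingers (the gripper's body or the arm) pushes on the indexer with over 5 N (contact force between the arm and indexer above 5 N).
It fails at once if the carousel is turned past the next hole (value of joint carousel above 0.905 rad).
It fails at once if the carousel is turned the wrong way (clockwise) (value of joint carousel below -0.12 rad).
It fails at once if a bystander is shoved, lifted or carried (its origin moves over 20 mm) (distance of any of wire_rack, reagent_bottle, sample_jar, beaker, tip_box, bench_timer, vial_a, vial_b from where it was at the start of the episode above 0.02 m).
It fails at once if a bystander is tipped over (angle between any of wire_rack, reagent_bottle, sample_jar, beaker, tip_box, bench_timer, vial_a, vial_b's own z axis and vertical above 0.35 rad).
It also fails if it takes over 42 s, if anything falls off the work surface, if the arm or the gripper's body presses on something with over 40 N, if the wrist force passes 120 N, or if a joint passes its speed limit or range.

### The arm

A 6-joint arm with a two-finger parallel gripper is mounted at the origin on the work surface. World frame = base frame: x ahead of the robot, y to its left, z up, the work surface at z = 0. Lengths are in mm, angles in degrees, forces in N, time in s.
With the tool pointing down it reaches from about 350 to 850 mm from the base axis. Payload 8.1 kg.
Tool frame: the origin (TCP) lies on the mounting face of the last link; the fingertips stand 173 mm ahead of it and the grasp point (between the pads) lies 155 mm ahead of it; z points along the fingers, y is the direction in which the jaws open and shut (so a half turn about z gives the same grasp; the last joint's range is limited). The gripper opens to 85 mm and grips with 20 to 120 N. Pads are 22 mm wide; open, the fingers measure 114 mm over their backs; the gripper's body (76 mm by 85 mm) begins 54 mm behind the grasp point. The pads swing forward as they close: fully open they stand 13 mm farther back than shut.
Start: joints at [67.185, 7.471, 85.268, -0, 87.261, -4.893], TCP at [184.613, 570.898, 404.692] pointing down, gripper open.
Joint ranges: [-169.43, 169.43], [-51.17, 129.36], [1.28, 143.12], [-76.62, 256.62], [0, 156.53], [-152.29, 152.29]. Speed limits (degrees/s): [136.94, 136.94, 159.86, 180, 180, 180].

### API

Orientations are given as [roll, pitch, yaw] about the fixed x, y, z axes, in that order (R = Rz(yaw) Ry(pitch) Rx(roll)).
In Python, from bench import * gives the robot as it stands.
- The arm moves only by the shell command python3 -m jog 'ROWS' [FORCE]. ROWS is JSON, a list of rows, each an object of numbers: "tx", "ty", "tz": the shift along the tool's x, y, z as a fraction of full scale; "ax", "ay", "az": the turn, a rotation vector about the tool's x, y, z as a fraction of full scale; "hand": the opening, from 0 (shut) to 1 (fully open). A call has 1 to 5 rows; each row is the pose to reach, as a shift and turn from the pose commanded when the call began, along the tool's axes at that moment; what a row does not reach only later rows make up. Full scale, the value 1, is 150 mm for a shift and 45 degrees for a turn. A row lasts 1/12 s, in which the tool goes at most 41.7 mm and 7.16 degrees, less where a joint would pass 70% of its speed; a pose out of reach is approached as far as the arm can. A call with a number of a shift or a turn outside -1 to 1 is refused whole. A call with a gripper value outside its range is refused whole. The fingers move at their own pace and stop on an object; FORCE is the grip in N (left out, the last holds). Time passes only in rows, so rows that repeat a pose let the fingers close. It gives the time, the measured TCP pose, the force and the opening at its end, in the units of the state.
- sense(): the state, without advancing time (a new reading comes with each control period).
- snapshot(name): name is "scene" or "top" or "wrist"; returns a dict with "pixels" (480x640x3 uint8, red, green, blue), "z_map" (480x640 float32, mm along the optical axis (not along the pixel's ray), 0 where there is no reading), "intrinsics" (3x3 intrinsics, pixels), "R" (3x3) and "t" (3): a world point X has camera coordinates R X + t. Camera axes: x right, y down, z forward; pixel columns grow to the right and rows downward; lengths in mm; the calibration is good to about 2 mm. A picture is of the moment at which its call begins.
- hand_in(): hands the job in, once; it reports no verdict.
The state is a dict: "time": time; "joint_pos": joint angles; "qd": joint speeds; "joint_efforts": joint torques, N m; "tool_pos": TCP position; "tcp_rot": TCP orientation; "ft_force": force on the tool from outside, world axes, zero at the start; "wrist_torque": the same for the moment, N m; "finger_gap": finger opening in mm.
Only numpy, scipy, OpenCV 4.12 (cv2) and the standard library are available. Lean on these libraries where they do the work, as an engineer would, in place of code of your own. Each camera call takes 0.05 s, during which the arm holds its last target.

## Working session

There is one attempt and no reset: what is moved stays moved. The work goes in short steps, Python scripts to look and compute and a shell command to move; the robot and the scene stay as the last step left them, time stands still between calls to the robot, and variables do not carry over. Pictures are saved under pics/ and viewed, and the job is handed in when it is done.

```bash
ls; mkdir -p pics; python3 - <<'E'
from bench import *
import cv2, pickle
s=sense();print(s)
d={}
for n in ("scene","top","wrist"):
    p=snapshot(n); d[n]=p
    cv2.imwrite(f"pics/{n}0.png",p["pixels"][:,:,::-1])
    print(n,p["intrinsics"],p["R"],p["t"])
pickle.dump(d,open("d0.pkl","wb"))
E
```

```text
pics
{'time': 0.0, 'joint_pos': array([ 6.71853911e+01,  7.51621870e+00,  8.53280881e+01, -8.80900180e-04,
        8.72629059e+01, -4.89325756e+00]), 'qd': array([-0.04996706, -0.02286737, -0.03430985,  0.09781409,  0.03901009,
        0.03837224]), 'joint_efforts': array([ 1.77369082e-03, -5.69396961e+01, -5.00562000e+01,  2.21287346e-04,
        1.48955325e-02,  5.90792456e-05]), 'tool_pos': array([184.52201348, 570.68346043, 403.64398072]), 'tcp_rot': array([-1.79893103e+02, -8.26859899e-03,  1.62078684e+02]), 'ft_force': array([-0.65581484, -0.01659552, -0.06985737]), 'wrist_torque': array([-0.06900291, -0.03817605, -0.00825128]), 'finger_gap': 85.42477701423368}
scene [[571.38988013   0.         310.84622253]
 [  0.         571.38988013 232.64883723]
 [  0.           0.           1.        ]] [[-0.33026196  0.9438531  -0.00826813]
 [ 0.7588526   0.26029922 -0.59698162]
 [-0.56131076 -0.20343461 -0.80221231]] [ 142.97592553 -327.29600362 1765.73142655]
top [[584.12101637   0.         319.48906206]
 [  0.         584.12101637 237.7576382 ]
 [  0.           0.           1.        ]] [[-0.00343835 -0.99997571 -0.00606258]
 [-0.9916196   0.00419246 -0.12912392]
 [ 0.1291462   0.0055678  -0.99160993]] [  42.39997825  543.17903203 1664.56134411]
wrist [[335.70782249   0.         319.94167832]
 [  0.         335.70782249 239.98289138]
 [  0.           0.           1.        ]] [[ 3.06944226e-01  9.51727060e-01 -9.19094356e-04]
 [ 9.13479466e-01 -2.94337589e-01  2.80928193e-01]
 [ 2.67096439e-01 -8.70688606e-02 -9.59728350e-01]] [-599.15732211  -38.1057432   377.38007919]
```

View pics/scene0.png

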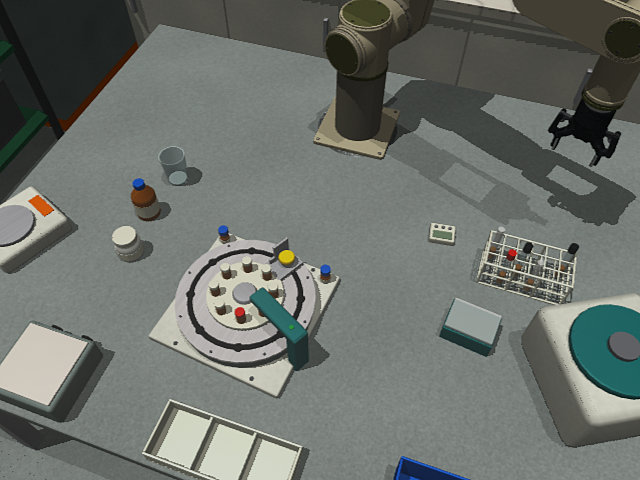

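View pics/top0.png

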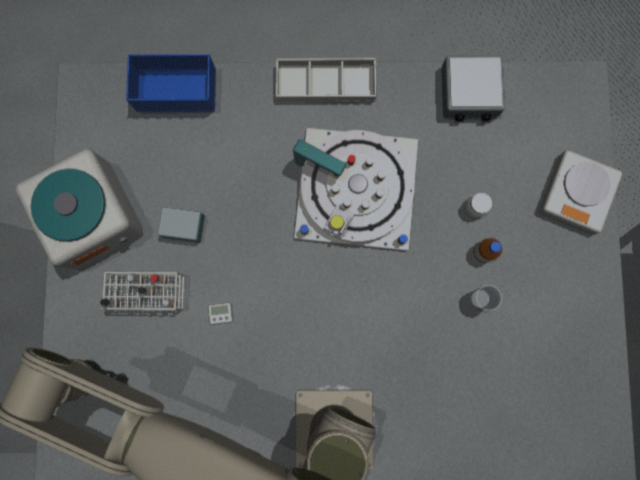

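View pics/wrist0.png

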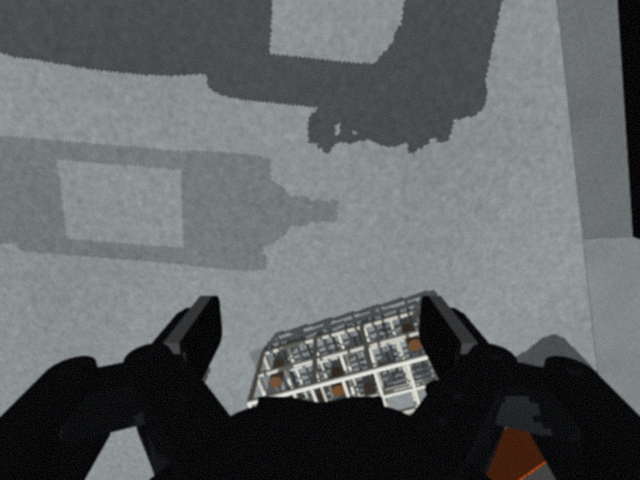

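```bash
cat > h.py <<'E'
import numpy as np, cv2
def ray(p,uv,z):
    K,R,t=p["intrinsics"],np.array(p["R"]),np.array(p["t"])
    d=R.T@np.linalg.solve(K,[uv[0],uv[1],1.]); c=-R.T@t
    return c+d*(z-c[2])/d[2]
def blob(p,lo,hi,roi=None,name=""):
    hsv=cv2.cvtColor(np.ascontiguousarray(p["pixels"]),cv2.COLOR_RGB2HSV)
    m=cv2.inRange(hsv,np.array(lo),np.array(hi))
    if roi:
        q=np.zeros_like(m);x0,y0,x1,y1=roi;q[y0:y1,x0:x1]=m[y0:y1,x0:x1];m=q
    n,l,s,c=cv2.connectedComponentsWithStats(m)
    return [(s[i,4],c[i].round(2),s[i,:4]) for i in range(1,n) if s[i,4]>=12]
E
python3 - <<'E'
import pickle; from h import *
d=pickle.load(open("d0.pkl","rb"))
for n,roi in (("top",(280,110,430,260)),("scene",(140,215,350,400))):
    p=d[n]
    for c,lo,hi,z in (("yellow",(20,120,100),(35,255,255),99),("red",(0,150,80),(8,255,255),112),("blue",(105,130,60),(125,255,255),70),("teal",(75,80,30),(100,255,255),148)):
        for a,uv,b in blob(p,lo,hi,roi): print(n,c,a,uv,b,ray(p,uv,z).round(1))
p=d["top"]
im=p["pixels"][110:260,280:430,::-1]; cv2.imwrite("pics/tz.png",cv2.resize(im,(600,600),interpolation=cv2.INTER_CUBIC))
im=d["scene"]["pixels"][210:400,140:350,::-1]; cv2.imwrite("pics/sz.png",cv2.resize(im,(660,600),interpolation=cv2.INTER_CUBIC))
# ring slot: dark
g=cv2.cvtColor(p["pixels"],cv2.COLOR_RGB2GRAY)
g=p["pixels"]; m=cv2.inRange(g,(0,0,0),(55,55,55)); q=np.zeros_like(m);q[125:245,295:415]=m[125:245,295:415]
n,l,s,c=cv2.connectedComponentsWithStats(q)
for i in range(1,n):
    if s[i,4]>150: 
        pts=np.argwhere(l==i)[:,::-1].astype(np.float32); w=np.array([ray(p,u,60)[:2] for u in pts])
        A=np.c_[w,np.ones(len(w))];x=np.linalg.lstsq(A,(w**2).sum(1),rcond=None)[0]; print(s[i],"circ",x[:2]/2,np.sqrt(x[2]+(x[:2]**2).sum()/4))
E
```

```text
top yellow 128 [336.48 222.07] [331 216  12  13] [579.3  -7.9  99. ]
top red 36 [351.06 158.97] [348 156   7   7] [757.6 -50.1 112. ]
top blue 44 [303.8  228.75] [301 225   7   8] [565.   84.9  70. ]
top blue 49 [402.65 238.65] [399 235   8   8] [ 535.3 -196.7   70. ]
top teal 691 [319.01 157.29] [294 140  51  35] [753.1  40.2 148. ]
scene yellow 188 [285.93 256.58] [278 250  17  14] [586.9  -8.   99. ]
scene red 74 [239.2  311.59] [235 307  10  10] [765.2 -49.7 112. ]
scene blue 79 [222.48 229.96] [218 225  10  11] [ 544.9 -196.8   70. ]
scene blue 84 [324.87 269.61] [321 265   9  11] [573.8  85.5  70. ]
scene teal 1418 [280.3  321.26] [250 288  58  83] [775.  53. 148.]
[327 141  77  89 381] circ [695.17407194 -69.99053907] 129.6108255873966
[312 163  16  56 158] circ [692.93244679 -53.40858071] 114.56629743487056
```

View pics/tz.png

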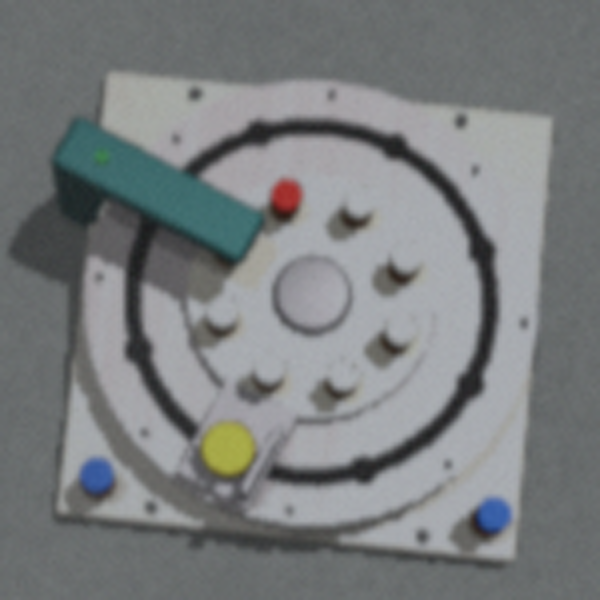

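View pics/sz.png

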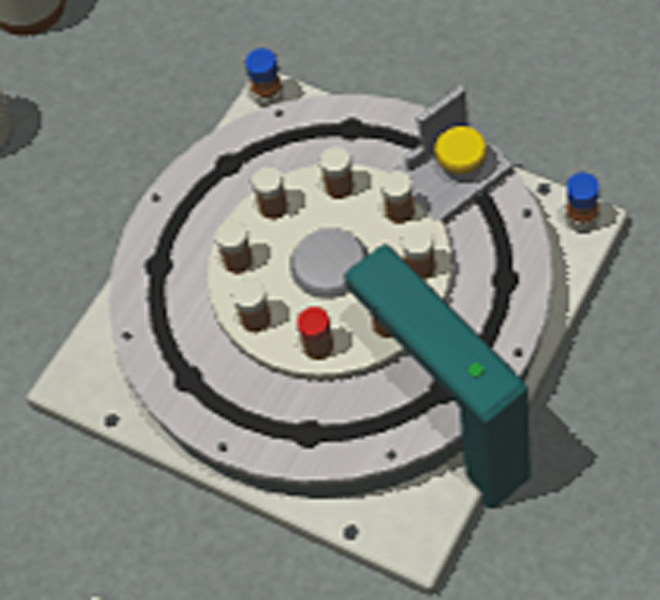

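```bash
python3 - <<'E'
import pickle; from h import *
d=pickle.load(open("d0.pkl","rb"))
p=d["top"]
C=np.array([695.2,-70])
for z in [(260,132),(397,146),(484,250),(472,383),(363,470),(138,348)]:
    w=ray(p,((z[0]+.5)/4-.5+280,(z[1]+.5)/4-.5+110),60)[:2]-C; a=np.degrees(np.arctan2(w[1],w[0])); print(w,np.hypot(*w),a,a%45)
# scene ring + disc
p=d["scene"]
m=cv2.inRange(p["pixels"],(0,0,0),(60,60,60));q=np.zeros_like(m);q[235:360,170:320]=m[235:360,170:320]
n,l,s,c=cv2.connectedComponentsWithStats(q)
for i in range(1,n):
  if s[i,4]>100:
    pts=np.argwhere(l==i)[:,::-1]; w=np.array([ray(p,u,60)[:2] for u in pts]); r=np.hypot(*(w-C).T); k=(r>110)&(r<150); w=w[k]
    A=np.c_[w,np.ones(len(w))];x=np.linalg.lstsq(A,(w**2).sum(1),rcond=None)[0]; print(s[i],len(w),"circ",x[:2]/2,np.sqrt(x[2]+(x[:2]**2).sum()/4))
# depth-based points of yellow & red tops
for n,roi in (("top",(280,110,430,260)),("scene",(140,215,350,400))):
  p=d[n];hsv=cv2.cvtColor(p["pixels"],cv2.COLOR_RGB2HSV)
  for nm,lo,hi,zt in (("y",(20,120,100),(35,255,255),99),("r",(0,150,80),(8,255,255),112)):
    m=cv2.inRange(hsv,lo,hi);x0,y0,x1,y1=roi
    P=[]
    for v,u in np.argwhere(m[y0:y1,x0:x1])+[y0,x0]:
        Z=float(p["z_map"][v,u]);X=p["R"].T@(np.linalg.solve(p["intrinsics"],[u,v,1])*Z-p["t"]);P.append(X)
    P=np.array(P);T=P[abs(P[:,2]-zt)<4]; print(n,nm,len(P),np.median(P[:,2]),len(T),T.mean(0),(T.min(0)+T.max(0))/2, T.max(0)-T.min(0))
E
```

```text
[125.60738635  35.59056874] 130.55230403879665 15.81995791376394 15.81995791376394
[114.53176667 -64.4891864 ] 131.43964675400642 -29.382474562971478 15.617525437028522
[  36.37949724 -126.40339019] 131.53434863946597 -73.94392970561272 16.056070294387283
[ -61.77871377 -115.6547874 ] 131.12070516928273 -118.10956272146551 16.890437278534492
[-124.88722915  -36.11805379] 130.00512995584268 -163.86984839662594 16.13015160337406
[-34.95186755 125.29278871] 130.07657724783255 105.58705710080764 15.587057100807641
[270 239  18  25 118] 44 circ [566.51932056 -49.94428357] 14.474243000676411
[ 187  248  122  112 1648] 1084 circ [698.63086762 -70.21020127] 129.75740704670326
[281 263  24  57 277] 264 circ [676.99924227 -24.47426904] 83.6754794606773
top y 128 97.85563864540643 92 [578.32895474  -8.59538102  98.75694583] [579.35639203  -8.05796159  98.96308882] [34.23170858 31.10364272  7.75241584]
top r 36 110.36283571846369 25 [758.40971372 -49.73701802 111.95564434] [759.12624541 -50.00795151 112.15299501] [15.02271602 17.02270232  7.65431847]
scene y 188 97.45611796147168 153 [585.19398767  -8.95321435  98.23269445] [585.21897381  -9.20189308  98.88740062] [36.85204342 38.3405426   7.71435494]
scene r 74 110.91560488414673 61 [764.32876402 -50.33135638 111.31902678] [764.36403612 -50.90529253 111.77570419] [22.07870408 20.05388325  7.30806143]
```

```bash

python3 -m jog '[{"tx":-0.2,"ty":-0.15,"hand":0},{"tx":-0.4,"ty":-0.31,"hand":0},{"tx":-0.6,"ty":-0.465,"hand":0},{"tx":-0.8,"ty":-0.62,"hand":0},{"tx":-0.9275,"ty":-0.718,"hand":0}]' 30
python3 -m jog '[{"tx":-0.2,"ty":-0.15,"hand":0},{"tx":-0.4,"ty":-0.31,"hand":0},{"tx":-0.6,"ty":-0.465,"hand":0},{"tx":-0.8,"ty":-0.62,"hand":0},{"tx":-0.9275,"ty":-0.718,"hand":0}]'
```

```text
invalid input at $[0]: expected keys tx, ty, tz, ax, ay, az, hand
invalid input at $[0]: expected keys tx, ty, tz, ax, ay, az, hand
```

```bash

python3 -m jog '[{"tx":-0.2,"ty":-0.15,"tz":0,"ax":0,"ay":0,"az":0,"hand":0},{"tx":-0.4,"ty":-0.31,"tz":0,"ax":0,"ay":0,"az":0,"hand":0},{"tx":-0.6,"ty":-0.465,"tz":0,"ax":0,"ay":0,"az":0,"hand":0},{"tx":-0.8,"ty":-0.62,"tz":0,"ax":0,"ay":0,"az":0,"hand":0},{"tx":-0.9275,"ty":-0.718,"tz":0,"ax":0,"ay":0,"az":0,"hand":0}]' 30
python3 -m jog '[{"tx":-0.2,"ty":-0.15,"tz":0,"ax":0,"ay":0,"az":0,"hand":0},{"tx":-0.4,"ty":-0.31,"tz":0,"ax":0,"ay":0,"az":0,"hand":0},{"tx":-0.6,"ty":-0.465,"tz":0,"ax":0,"ay":0,"az":0,"hand":0},{"tx":-0.8,"ty":-0.62,"tz":0,"ax":0,"ay":0,"az":0,"hand":0},{"tx":-0.9275,"ty":-0.718,"tz":0,"ax":0,"ay":0,"az":0,"hand":0}]'
```

```text
time: 0.57
tool_pos: [285.1, 423.2, 404.3]
tcp_rot: [-179.9, 0.0, 162.0]
ft_force: [0.5, -0.4, 0.1]
finger_gap: 25.8
time: 0.98
tool_pos: [384.3, 277.7, 404.5]
tcp_rot: [-180.0, 0.0, 162.0]
ft_force: [1.3, -0.5, 0.4]
finger_gap: -0.1
```

```bash

python3 -m jog '[{"tx":-0.2,"ty":-0.15,"tz":0,"ax":0,"ay":0,"az":0,"hand":0},{"tx":-0.4,"ty":-0.31,"tz":0,"ax":0,"ay":0,"az":0,"hand":0},{"tx":-0.6,"ty":-0.465,"tz":0,"ax":0,"ay":0,"az":0,"hand":0},{"tx":-0.8,"ty":-0.62,"tz":0,"ax":0,"ay":0,"az":0,"hand":0},{"tx":-0.9275,"ty":-0.718,"tz":0,"ax":0,"ay":0,"az":0,"hand":0}]'
python3 -m jog '[{"tx":-0.2,"ty":-0.15,"tz":0,"ax":0,"ay":0,"az":0,"hand":0},{"tx":-0.4,"ty":-0.31,"tz":0,"ax":0,"ay":0,"az":0,"hand":0},{"tx":-0.6,"ty":-0.465,"tz":0,"ax":0,"ay":0,"az":0,"hand":0},{"tx":-0.8,"ty":-0.62,"tz":0,"ax":0,"ay":0,"az":0,"hand":0},{"tx":-0.9275,"ty":-0.718,"tz":0,"ax":0,"ay":0,"az":0,"hand":0}]'
for i in 1 2 3; do python3 -m jog '[{"tx":0,"ty":0,"tz":0,"ax":0,"ay":0,"az":0.15,"hand":0},{"tx":0,"ty":0,"tz":0,"ax":0,"ay":0,"az":0.3,"hand":0},{"tx":0,"ty":0,"tz":0,"ax":0,"ay":0,"az":0.45,"hand":0},{"tx":0,"ty":0,"tz":0,"ax":0,"ay":0,"az":0.6,"hand":0},{"tx":0,"ty":0,"tz":0,"ax":0,"ay":0,"az":0.748,"hand":0}]'; done
python3 - <<'E'
from bench import *
import cv2
p=snapshot("wrist");cv2.imwrite("pics/w1.png",p["pixels"][:,:,::-1])
s=sense();print(s["time"],s["tool_pos"],s["tcp_rot"],s["ft_force"],s["joint_pos"])
E
```

```text
time: 1.4
tool_pos: [483.5, 132.2, 404.5]
tcp_rot: [-180.0, 0.0, 162.0]
ft_force: [-0.4, 0.5, 0.4]
finger_gap: -0.3
time: 1.82
tool_pos: [582.7, -13.3, 404.2]
tcp_rot: [-180.0, 0.0, 162.0]
ft_force: [0.6, 0.9, -0.4]
finger_gap: -0.2
time: 2.23
tool_pos: [581.5, -10.4, 404.2]
tcp_rot: [-180.0, -0.0, 128.1]
ft_force: [0.4, -0.3, -0.2]
finger_gap: 0.0
time: 2.65
tool_pos: [581.4, -10.2, 404.2]
tcp_rot: [-180.0, -0.0, 94.4]
ft_force: [0.1, 1.0, -0.5]
finger_gap: -0.1
time: 3.07
tool_pos: [581.4, -10.2, 404.3]
tcp_rot: [-180.0, 0.0, 60.8]
ft_force: [0.6, -0.5, -0.4]
finger_gap: -0.5
3.1167 [581.42940695 -10.23113838 404.25614704] [-1.79959050e+02  1.99138443e-02  6.02682320e+01] [0.50352667 0.46894193 0.95325457] [-6.05866875e+00  4.65751118e+00  8.83265130e+01 -1.79836412e-03
  8.70614756e+01  2.36731992e+01]
```

View pics/w1.png

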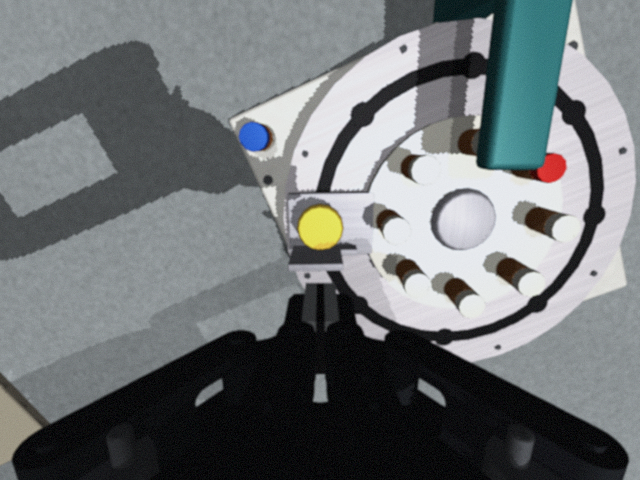

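```bash
python3 - <<'E'
from bench import *
from h import *
p=snapshot("wrist")
for a,uv,b in blob(p,(20,120,100),(35,255,255)): print(a,uv,b,ray(p,uv,99))
for a,uv,b in blob(p,(0,150,80),(8,255,255)): print(a,uv,b,ray(p,uv,112))
E
```

```text
1593 [319.76 227.13] [298 205  45  45] [583.81027363  -8.54414082  99.        ]
578 [551.12 166.09] [536 152  30  28] [761.94487762 -51.2946316  112.        ]
```

```bash

python3 -m jog '[{"tx":0,"ty":0,"tz":0.2,"ax":0,"ay":0,"az":0,"hand":0},{"tx":0,"ty":0,"tz":0.4,"ax":0,"ay":0,"az":0,"hand":0},{"tx":0,"ty":0,"tz":0.6,"ax":0,"ay":0,"az":0,"hand":0},{"tx":0,"ty":0,"tz":0.75,"ax":0,"ay":0,"az":0,"hand":0},{"tx":0,"ty":0,"tz":0.793,"ax":0,"ay":0,"az":0,"hand":0}]'
python3 - <<'E'
from bench import *
import cv2
for n in ("scene","wrist"):
  p=snapshot(n);i=p["pixels"][:,:,::-1]
  if n=="scene": i=cv2.resize(i[210:400,140:350],(660,600),interpolation=cv2.INTER_CUBIC)
  cv2.imwrite(f"pics/{n}2.png",i)
s=sense();print(s["time"],s["tool_pos"],s["tcp_rot"],s["ft_force"])
E
```

```text
time: 3.58
tool_pos: [579.6, -10.0, 280.6]
tcp_rot: [-179.6, 0.2, 61.3]
ft_force: [-1.0, -1.0, -1.0]
finger_gap: 0.0
3.6833 [580.74299375 -10.17909597 283.92317427] [-1.79791150e+02  8.77211405e-02  6.12474332e+01] [-0.32303911  0.4372435   0.55651722]
```

View pics/wrist2.png

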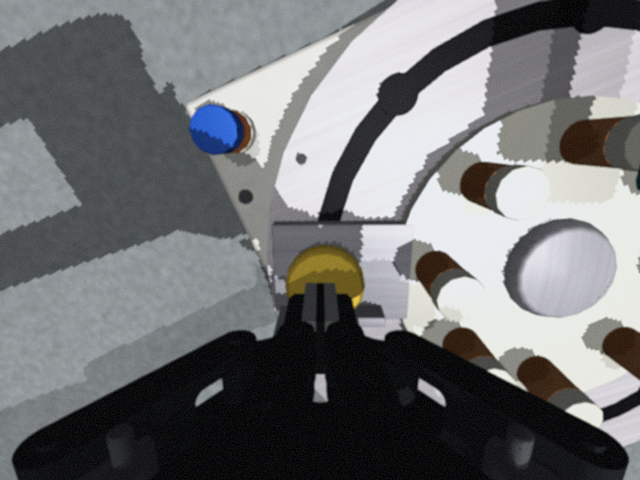

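View pics/scene2.png

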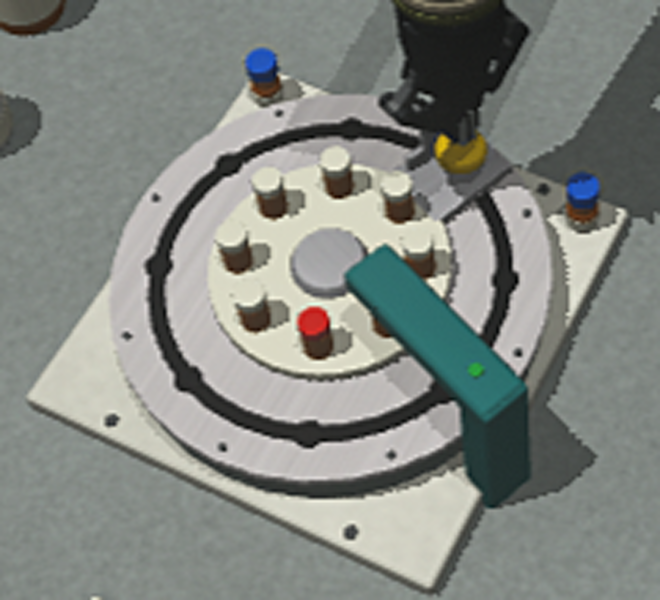

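```bash

python3 -m jog '[{"tx":0,"ty":0,"tz":0.02,"ax":0,"ay":0,"az":0,"hand":0},{"tx":0,"ty":0,"tz":0.04,"ax":0,"ay":0,"az":0,"hand":0},{"tx":0,"ty":0,"tz":0.06,"ax":0,"ay":0,"az":0,"hand":0},{"tx":0,"ty":0,"tz":0.07,"ax":0,"ay":0,"az":0,"hand":0},{"tx":0,"ty":0,"tz":0.07,"ax":0,"ay":0,"az":0,"hand":0}]'
python3 -m jog '[{"tx":0,"ty":0,"tz":0.02,"ax":0,"ay":0,"az":0,"hand":0},{"tx":0,"ty":0,"tz":0.035,"ax":0,"ay":0,"az":0,"hand":0},{"tx":0,"ty":0,"tz":0.05,"ax":0,"ay":0,"az":0,"hand":0},{"tx":0,"ty":0,"tz":0.05,"ax":0,"ay":0,"az":0,"hand":0},{"tx":0,"ty":0,"tz":0.05,"ax":0,"ay":0,"az":0,"hand":0}]'
```

```text
time: 4.1
tool_pos: [581.7, -10.3, 275.6]
tcp_rot: [180.0, -0.0, 61.1]
ft_force: [-0.6, -0.2, -0.8]
finger_gap: 0.0
time: 4.52
tool_pos: [581.9, -10.3, 268.2]
tcp_rot: [179.9, -0.0, 61.1]
ft_force: [1.6, -0.9, 3.8]
finger_gap: 0.1
```

```bash

python3 -m jog '[{"tx":0,"ty":0,"tz":0.015,"ax":0,"ay":0,"az":0,"hand":0},{"tx":0,"ty":0,"tz":0.03,"ax":0,"ay":0,"az":0,"hand":0},{"tx":0,"ty":0,"tz":0.05,"ax":0,"ay":0,"az":0,"hand":0},{"tx":0,"ty":0,"tz":0.05,"ax":0,"ay":0,"az":0,"hand":0},{"tx":0,"ty":0,"tz":0.05,"ax":0,"ay":0,"az":0,"hand":0}]'
python3 -c "
from bench import *
for i in range(3):
  snapshot('top'); s=sense();print(s['tool_pos'],s['ft_force'])"
```

```text
time: 4.93
tool_pos: [581.9, -10.3, 260.8]
tcp_rot: [179.9, -0.0, 61.1]
ft_force: [0.1, -0.9, 6.6]
finger_gap: 0.0
[581.87506391 -10.3202786  260.85942752] [ 0.35763376 -1.26862525  6.23657853]
[581.87826992 -10.30350856 260.86746953] [ 0.28577921 -0.87639886  5.76938961]
[581.89190557 -10.31727852 260.90382904] [ 0.6569582  -0.09486245  7.45660575]
```

```bash

python3 -m jog '[{"tx":-0.035,"ty":0.004,"tz":0,"ax":0,"ay":0,"az":-0.036,"hand":0},{"tx":-0.07,"ty":0.008,"tz":0,"ax":0,"ay":0,"az":-0.072,"hand":0},{"tx":-0.105,"ty":0.0115,"tz":0,"ax":0,"ay":0,"az":-0.108,"hand":0},{"tx":-0.14,"ty":0.015,"tz":0,"ax":0,"ay":0,"az":-0.143,"hand":0},{"tx":-0.173,"ty":0.0187,"tz":0,"ax":0,"ay":0,"az":-0.178,"hand":0}]'
python3 - <<'E'
from bench import *
from h import *
p=snapshot("top");cv2.imwrite("pics/t3.png",cv2.resize(p["pixels"][110:260,280:430,::-1],(600,600),interpolation=cv2.INTER_CUBIC))
s=sense();print(s["time"],s["tool_pos"],s["tcp_rot"],s["ft_force"])
for a,uv,b in blob(p,(0,150,80),(8,255,255),(280,110,430,260)):
  w=ray(p,uv,112)[:2]-[695.2,-70];print(a,uv,np.degrees(np.arctan2(w[1],w[0]))-17.7)
E
```

```text
time: 5.5
tool_pos: [571.9, -34.5, 261.0]
tcp_rot: [179.9, -0.0, 69.2]
ft_force: [2.3, 0.0, 6.3]
finger_gap: -0.1
5.55 [571.67253021 -35.24791391 261.03560171] [ 1.79895407e+02 -1.96471113e-03  6.92982499e+01] [ 0.60854187 -1.19564089  7.2007782 ]
31 [346.9  160.68] 11.172033140297916
```

View pics/t3.png

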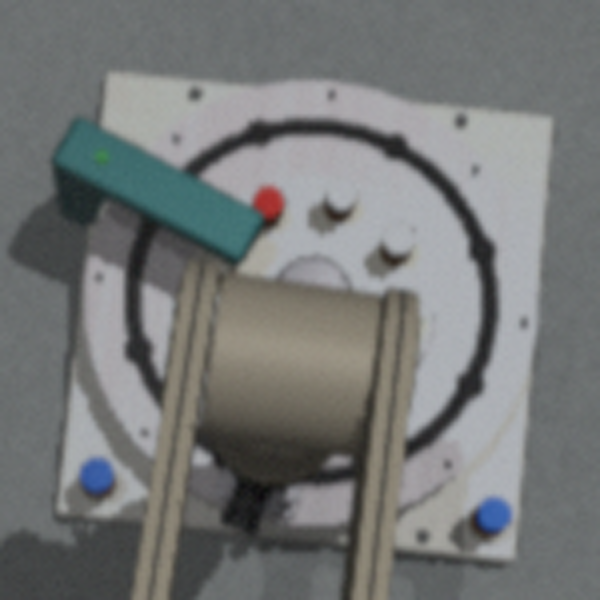

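```bash

python3 -m jog '[{"tx":0,"ty":0,"tz":-0.04,"ax":0,"ay":0,"az":0,"hand":0},{"tx":0,"ty":0,"tz":-0.08,"ax":0,"ay":0,"az":0,"hand":0},{"tx":0,"ty":0,"tz":-0.113,"ax":0,"ay":0,"az":0,"hand":0},{"tx":0,"ty":0,"tz":-0.113,"ax":0,"ay":0,"az":0,"hand":0}]'
python3 - <<'E'
from bench import *
from h import *
d={}
for n in ("wrist","scene"):
  p=snapshot(n);i=p["pixels"][:,:,::-1]
  if n=="scene": i=cv2.resize(i[210:400,140:350],(660,600),interpolation=cv2.INTER_CUBIC)
  cv2.imwrite(f"pics/{n}4.png",i)
s=sense();print(s["time"],s["tool_pos"],s["tcp_rot"],s["ft_force"])
for a,uv,b in blob(p,(0,150,80),(8,255,255),(140,215,350,400)):
  w=ray(p,uv,110)[:2]-[698.6,-70.2];w0=ray(p,(239.2,311.59),110)[:2]-[698.6,-70.2]; print(a,uv,np.degrees(np.arctan2(w[1],w[0])-np.arctan2(w0[1],w0[0])))
def f(th,o0,o,ph):
  pass
for ph in (8,10,16):
  q=np.radians(ph);o=11;print(ph,-(130*np.sin(q)+o*np.cos(q)-o)/150,-(130*(np.cos(q)-1)-o*np.sin(q))/150,-ph/45)
E
```

```text
time: 5.88
tool_pos: [571.6, -34.1, 278.2]
tcp_rot: [180.0, -0.0, 69.1]
ft_force: [0.7, 0.2, -0.9]
finger_gap: -0.4
5.9833 [571.32527726 -34.10720877 277.05777   ] [-1.79975510e+02  3.56530047e-03  6.91137942e+01] [-0.53010391  0.16953369 -0.78067167]
72 [245.62 311.14] 11.83034380866713
8 -0.11990301253977187 0.018640367827710485 -0.17777777777777778
10 -0.14938098919890155 0.02590081375166127 -0.2222222222222222
16 -0.23604489941020934 0.053786602946703566 -0.35555555555555557
```

View pics/wrist4.png

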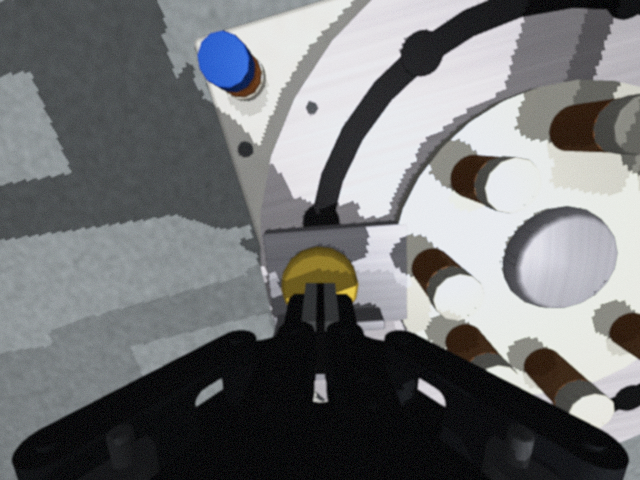

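View pics/scene4.png

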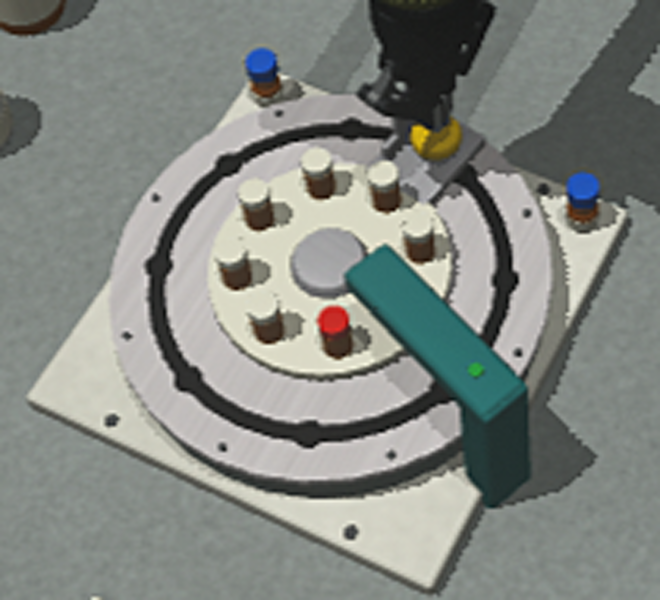

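```bash

for i in 1 2; do python3 -m jog '[{"tx":-0.03,"ty":0.004,"tz":0,"ax":0,"ay":0,"az":-0.044,"hand":0},{"tx":-0.06,"ty":0.008,"tz":0,"ax":0,"ay":0,"az":-0.089,"hand":0},{"tx":-0.09,"ty":0.0135,"tz":0,"ax":0,"ay":0,"az":-0.133,"hand":0},{"tx":-0.12,"ty":0.019,"tz":0,"ax":0,"ay":0,"az":-0.178,"hand":0},{"tx":-0.1494,"ty":0.0259,"tz":0,"ax":0,"ay":0,"az":-0.2222,"hand":0}]'; done
cat > chk.py <<'E'
from bench import *
from h import *
import sys
p=snapshot("scene");cv2.imwrite(f"pics/{sys.argv[1]}.png",cv2.resize(p["pixels"][210:400,140:350,::-1],(660,600),interpolation=cv2.INTER_CUBIC))
s=sense();print(s["time"],s["tool_pos"],s["tcp_rot"],s["ft_force"])
y=np.radians(s["tcp_rot"][2]-61.1+151.1); v=s["tool_pos"][:2]-np.array([697,-70]); er=np.array([np.cos(y),np.sin(y)]);et=np.array([-er[1],er[0]]);print("r,o,theta",v@er,v@et,s["tcp_rot"][2]-61.1)
for a,uv,b in blob(p,(0,150,80),(8,255,255),(140,215,350,400)):
  w=ray(p,uv,110)[:2]-[698.6,-70.2];w0=ray(p,(239.2,311.59),110)[:2]-[698.6,-70.2]; print(a,uv,np.degrees(np.arctan2(w[1],w[0])-np.arctan2(w0[1],w0[0])))
E
python3 chk.py s5
```

```text
time: 6.4
tool_pos: [566.8, -56.1, 276.4]
tcp_rot: [-179.9, -0.1, 79.2]
ft_force: [0.6, 3.6, 0.4]
finger_gap: 0.1
time: 6.82
tool_pos: [566.3, -78.8, 276.4]
tcp_rot: [-179.9, -0.1, 89.2]
ft_force: [0.2, 4.5, 1.6]
finger_gap: -0.1
6.8667 [566.3199749  -79.53167381 276.46090789] [-1.79911252e+02 -4.99527453e-02  8.93531198e+01] [-0.50938747  1.5675379   0.41853774]
r,o,theta 130.56408428259834 11.006437259498906 28.25311977818037
61 [253.   309.49] 25.640686561955494
```

View pics/s5.png

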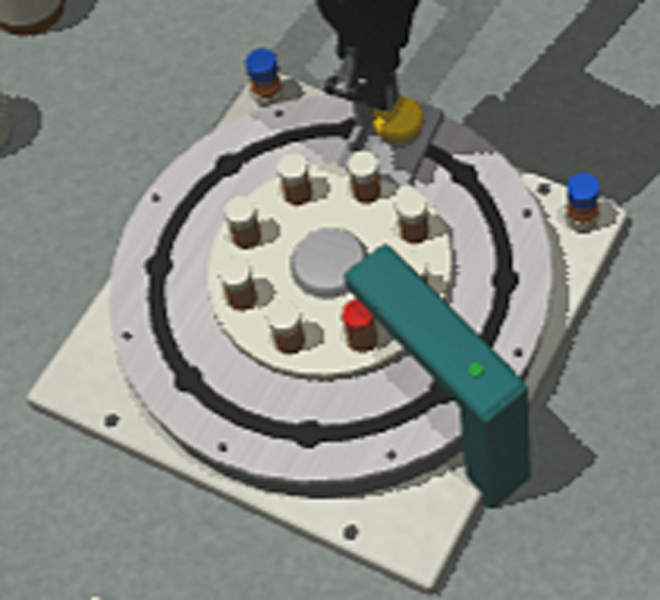

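```bash

python3 -m jog '[{"tx":-0.03,"ty":0.004,"tz":0,"ax":0,"ay":0,"az":-0.044,"hand":0},{"tx":-0.06,"ty":0.008,"tz":0,"ax":0,"ay":0,"az":-0.089,"hand":0},{"tx":-0.09,"ty":0.0135,"tz":0,"ax":0,"ay":0,"az":-0.133,"hand":0},{"tx":-0.12,"ty":0.019,"tz":0,"ax":0,"ay":0,"az":-0.178,"hand":0},{"tx":-0.1494,"ty":0.0259,"tz":0,"ax":0,"ay":0,"az":-0.2222,"hand":0}]'
python3 chk.py s6
python3 - <<'E'
import numpy as np
for ph in (1,2,3,4):
  q=np.radians(ph);o=11;print(ph,-(130*np.sin(q)+o*np.cos(q)-o)/150,-(130*(np.cos(q)-1)-o*np.sin(q))/150,-ph/45)
E
```

```text
time: 7.28
tool_pos: [569.7, -101.3, 276.4]
tcp_rot: [-179.9, -0.1, 99.2]
ft_force: [-1.5, 3.3, 1.3]
finger_gap: 0.2
7.3333 [ 569.90736412 -102.01840264  276.41307187] [-1.79913252e+02 -5.87320802e-02  9.92969014e+01] [-0.69601602  1.13534277 -0.22124615]
r,o,theta 130.59579218381424 11.065950774683083 38.196901417913146
19 [255.63 308.95] 30.366851194916894
1 -0.015114249890447743 0.0014118406698616906 -0.022222222222222223
2 -0.030201557790234534 0.003087246341633744 -0.044444444444444446
3 -0.04525732795922006 0.0050257066705185595 -0.06666666666666667
4 -0.06027697426396237 0.007226631182721551 -0.08888888888888889
```

Now slow, 3° per call, watching force.

```bash

for i in 1 2; do python3 -m jog '[{"tx":-0.009,"ty":0.001,"tz":0,"ax":0,"ay":0,"az":-0.0133,"hand":0},{"tx":-0.018,"ty":0.002,"tz":0,"ax":0,"ay":0,"az":-0.0267,"hand":0},{"tx":-0.027,"ty":0.003,"tz":0,"ax":0,"ay":0,"az":-0.04,"hand":0},{"tx":-0.036,"ty":0.004,"tz":0,"ax":0,"ay":0,"az":-0.0533,"hand":0},{"tx":-0.045,"ty":0.005,"tz":0,"ax":0,"ay":0,"az":-0.0667,"hand":0}]'; done
python3 chk.py s7
```

```text
time: 7.75
tool_pos: [571.8, -108.2, 276.7]
tcp_rot: [-179.9, -0.0, 102.2]
ft_force: [-2.1, 1.6, -2.6]
finger_gap: 0.2
time: 8.17
tool_pos: [574.3, -114.9, 277.2]
tcp_rot: [180.0, -0.0, 105.2]
ft_force: [-1.6, 3.1, -2.7]
finger_gap: -0.2
8.2167 [ 574.36579237 -115.19170315  277.27853367] [1.79977229e+02 1.98967990e-02 1.05203225e+02] [-0.3578488   0.86753495 -1.24569563]
r,o,theta 130.19345339763822 11.45004832504289 44.10322512841443
```

View pics/s7.png

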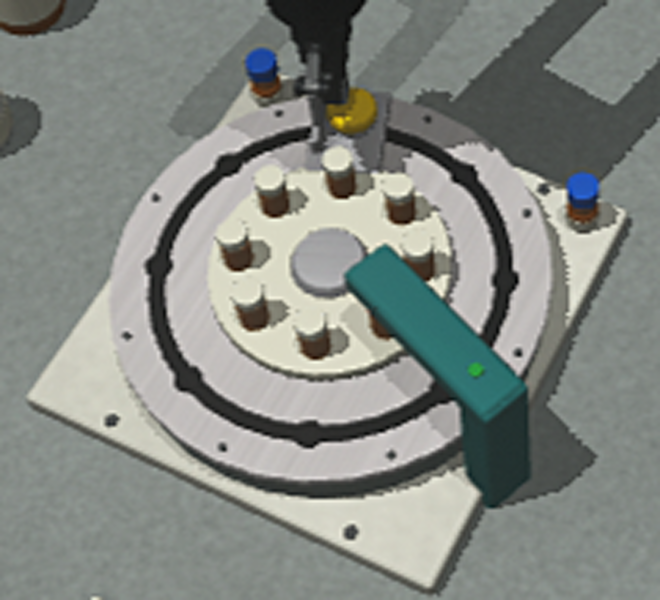

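```bash
cat >> chk.py <<'E'
hsv=cv2.cvtColor(p["pixels"],cv2.COLOR_RGB2HSV); m=cv2.inRange(hsv,(20,120,60),(35,255,255)); H=[]
for v,u in np.argwhere(m[215:280,200:320])+[215,200]:
  X=p["R"].T@(np.linalg.solve(p["intrinsics"],[u,v,1])*float(p["z_map"][v,u])-p["t"]);H.append(X[2])
print("button z p80,p95",np.percentile(H,[50,80,95]),len(H))
E
python3 chk.py s8a
python3 -m jog '[{"tx":-0.003,"ty":0.0003,"tz":0,"ax":0,"ay":0,"az":-0.0044,"hand":0},{"tx":-0.006,"ty":0.0006,"tz":0,"ax":0,"ay":0,"az":-0.0089,"hand":0},{"tx":-0.009,"ty":0.0009,"tz":0,"ax":0,"ay":0,"az":-0.0133,"hand":0},{"tx":-0.012,"ty":0.0012,"tz":0,"ax":0,"ay":0,"az":-0.0178,"hand":0},{"tx":-0.015,"ty":0.0014,"tz":0,"ax":0,"ay":0,"az":-0.0222,"hand":0}]'
python3 chk.py s8
```

```text
8.2667 [ 574.41602433 -115.20702215  277.47094562] [1.79964508e+02 4.27758924e-02 1.05134421e+02] [-0.14763926  1.85238398 -0.36274711]
r,o,theta 130.1351193997053 11.634287274634088 44.03442062375684
button z p80,p95 [90.55907889 93.24487537 95.34065389] 161
time: 8.68
tool_pos: [575.2, -117.2, 277.7]
tcp_rot: [179.9, 0.0, 106.1]
ft_force: [0.1, 0.1, 0.9]
finger_gap: 0.0
8.7333 [ 575.19694429 -117.19601663  277.60783176] [1.79957029e+02 3.94326878e-02 1.06135958e+02] [ 0.07915086  0.59059205 -0.774486  ]
r,o,theta 130.1212176312413 11.485516413755567 45.035958191177464
button z p80,p95 [ 97.91245686  99.74670673 102.38354178] 148
```

```bash

python3 -m jog '[{"tx":0.015,"ty":0,"tz":-0.01,"ax":0,"ay":0,"az":0,"hand":0},{"tx":0.03,"ty":0,"tz":-0.02,"ax":0,"ay":0,"az":0,"hand":0},{"tx":0.04,"ty":0,"tz":-0.1,"ax":0,"ay":0,"az":0,"hand":0},{"tx":0.04,"ty":0,"tz":-0.2,"ax":0,"ay":0,"az":0,"hand":0},{"tx":0.04,"ty":0,"tz":-0.4,"ax":0,"ay":0,"az":0,"hand":0}]'
python3 -m jog '[{"tx":0,"ty":0,"tz":-0.2,"ax":0,"ay":0,"az":0,"hand":0},{"tx":0,"ty":0,"tz":-0.4,"ax":0,"ay":0,"az":0,"hand":0},{"tx":0,"ty":0,"tz":-0.6,"ax":0,"ay":0,"az":0,"hand":0},{"tx":0,"ty":0,"tz":-0.7,"ax":0,"ay":0,"az":0,"hand":0},{"tx":0,"ty":0,"tz":-0.7,"ax":0,"ay":0,"az":0,"hand":0}]'
python3 chk.py s9
python3 - <<'E'
from bench import *
from h import *
p=snapshot("wrist");cv2.imwrite("pics/w9.png",p["pixels"][:,:,::-1])
for a,uv,b in blob(p,(20,120,100),(35,255,255)): 
  w=ray(p,uv,99);v=w[:2]-[697,-70];print(a,uv,w,np.hypot(*v),np.degrees(np.arctan2(v[1],v[0]))%360-151.1)
p=snapshot("scene");cv2.imwrite("pics/sc9.png",p["pixels"][:,:,::-1])
for c,lo,hi,z in (("yellow",(20,120,100),(35,255,255),99),("blue",(105,130,60),(125,255,255),70)):
  for a,uv,b in blob(p,lo,hi,(140,215,350,400)): print(c,a,uv,ray(p,uv,z))
E
```

```text
time: 9.15
tool_pos: [572.0, -110.5, 335.0]
tcp_rot: [-179.7, -0.2, 106.1]
ft_force: [-0.7, -0.1, -1.2]
finger_gap: 0.2
time: 9.57
tool_pos: [573.9, -111.1, 449.1]
tcp_rot: [179.5, 0.3, 106.1]
ft_force: [0.5, -0.2, 0.2]
finger_gap: -0.1
9.6167 [ 573.65194695 -111.09951789  446.23742005] [179.70357815   0.18810318 106.11597143] [ 0.64660834 -0.43550043 -0.55594337]
r,o,theta 129.90920377230648 5.245124955007559 45.015971429044974
button z p80,p95 [ 97.20605793  99.53214213 101.26566379] 186
1213 [316.79 212.  ] [ 572.40114994 -106.44095084   99.        ] 129.81839752076158 45.202413442246865
yellow 173 [250.08 242.47] [ 576.49680753 -104.83953677   99.        ]
blue 80 [222.5  230.01] [ 545.03836669 -196.64375873   70.        ]
blue 86 [324.91 269.7 ] [574.03098761  85.71449918  70.        ]
```

View pics/w9.png

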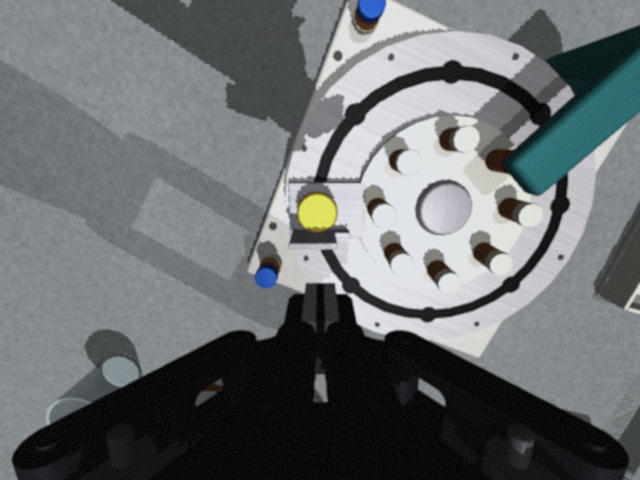

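View pics/sc9.png

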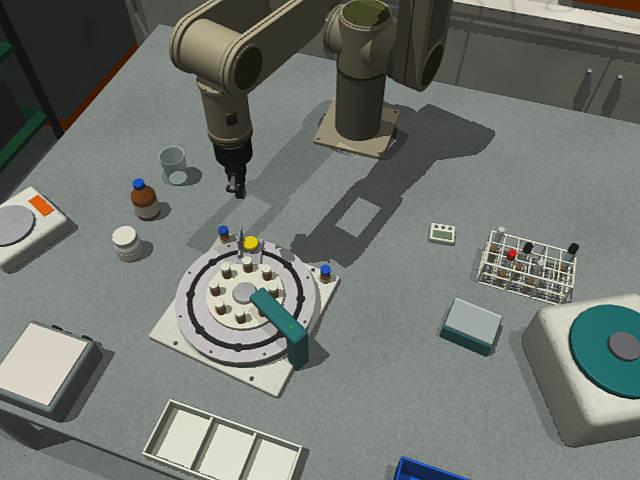

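```bash

python3 -m jog '[{"tx":0,"ty":0,"tz":0,"ax":0,"ay":0,"az":0,"hand":0},{"tx":0,"ty":0,"tz":0,"ax":0,"ay":0,"az":0,"hand":0},{"tx":0,"ty":0,"tz":0,"ax":0,"ay":0,"az":0,"hand":0}]'
python3 -c "
from bench import *
print(hand_in())"
```

```text
time: 9.97
tool_pos: [573.1, -111.1, 440.8]
tcp_rot: [-179.9, -0.1, 106.1]
ft_force: [-0.1, -0.5, -1.0]
finger_gap: 0.1
the job is handed in; nothing more can be done
None
```

I turned the carousel one hole anticlockwise and locked it there, then came away and handed the job in at about 10 s. `hand_in()` reports no verdict, so what follows is from my own checks.

**What I did:** With the fingers shut, I pressed the plunger about 11 mm in (about 7 N). I swept the carousel about 11° out of its hole, then raised the fingertips off the button and pushed only on the push plate. The last degrees went slowly until the plunger sprang up by itself, and then I backed off and lifted away.

**Last checks:**
- **Carousel:** the wrist camera put the button 45.2° from the start, against a target of 45°.
- **Plunger:** the button top jumped from about 93 mm to 99.5 mm by camera depth. Its nominal raised height is 99 mm.
- **Bystanders:** the two vials on the plinth measured within 0.3 mm of their starting positions. I compared the others only by eye in the overview picture, and none looked moved.
- **Robot:** the arm hung clear of everything, with wrist force at about 1 N, which is noise level.

**Not checked or disagreeing:**
- **Red vial:** its cap was hidden under the reader head at the end, so its position under the lens follows from the carousel angle and was not measured.
- **Cameras:** the scene and top cameras differed by 3 to 8 mm in x, so I averaged them; the wrist camera agreed with that average.

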